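# Check a brass funnel tube on the bench caliper

## Task

On the ship modeller's bench, stand the brass tube upright between the open jaws of the grey bench caliper and let go of it. Then slide the moving jaw in by its red tab, keeping the jaw square, until the tube is held snugly between both jaws, and let go. Leave the pale wooden rod and the dark wooden block standing where they are.

Things in the scene. Friction and masses are not known exactly. Their poses are not given: they have to be found in the camera images.
- tube_mid (a point): Centre (half-way up) of the loose brass tube: open at both ends, outer diameter 34 mm, wall 3.5 mm, 85 mm tall, about 0.2 kg, standing on end on the bench; z axis along the tube.
- rod_mid (a point): Centre (half-way up) of the loose pale wooden rod, diameter 34 mm, 85 mm tall, standing on end on the bench. A bystander.
- block_mid (a point): Centre (half-way up) of the loose dark wooden block, 34 x 34 x 85 mm, standing on end on the bench. A bystander.
- seat (a point): Spot for the tube's foot, on top of the caliper's grey 8 mm plate (fixed to the bench), between the open jaws. Axes: y = the way the moving jaw opens, z up, x from the open side to the scale beam. Fixed dark jaw's face: 50 mm towards -y. Both jaws span x -38 to +62 mm from here, tops 22 mm above plate. Beam along y at x 35 to 59 mm, top 14 mm above plate (all from this point).
- jaw (a joint): Caliper opening in m: gap between the flat faces of the fixed and the moving jaw, 0 shut to 0.14 open. Starts at 0.105 to 0.130; reads 0.034 when both jaws touch the tube. Slides with about 1.5 N of friction and stays where left. The moving jaw is slack on its beam: an off-centre hard push twists it about the vertical against a spring (4 Nm/rad).
- jaw_grip (a point): Centre of the red upright tab on the moving steel jaw: 20 mm in x, 24 mm in y, 46 mm tall, its top 80 mm above the bench, on a carriage whose top is 34 mm above the bench. The tab is 47 mm in +y behind the moving jaw's face, and 47 mm in +x of the seat point. Axes as the seat's while the jaw is square. Move it along -y to close.
Not all that is in view belongs to the job. What is shaped like the part that bears tube_mid but green is not meant.

How it is judged:
By the outcome, as a careful person would: the job done as asked, in the order asked, and still so for the second after the job is handed in, with the robot touching nothing.
It also fails if it takes over 46 s, if anything falls off the work surface, if the arm or the gripper's body presses on something with over 40 N, if the wrist force passes 120 N, or if a joint passes its speed limit or range.

## Robot

A 6-joint arm with a two-finger parallel gripper is mounted at the origin on the work surface. World frame = base frame: x ahead of the robot, y to its left, z up, the work surface at z = 0. Lengths are in m, angles in rad, forces in N, time in s.
With the tool pointing down it reaches from about 0.425 to 0.95 m from the base axis. Payload 14.7 kg.
Tool frame: the origin (TCP) lies midway between the tips of the shut fingers; the grasp point (between the pads) lies 19 mm behind it; x points along the fingers, y is the direction in which the jaws open and shut, and the axes are right-handed (so a half turn about x gives the same grasp; the last joint's range is limited). The gripper opens to 85 mm and grips with 20 to 120 N. Pads are 22 mm wide; open, the fingers measure 114 mm over their backs; the gripper's body (76 mm by 85 mm) begins 54 mm behind the grasp point. The pads swing forward as they close: fully open they stand 13 mm farther back than shut.
Start: joints at [-1.195, 0.48, 1.596, -0, 1.065, -0.047], TCP at [0.267, -0.593, 0.207] pointing down, gripper open.
Joint ranges: [-2.75, 2.75], [-0.82, 2.05], [0.23, 2.67], [-1.56, 4.7], [0.09, 2.69], [-2.92, 2.92]. Speed limits (rad/s): [1.89, 1.89, 2.39, 3.01, 3.01, 3.01].

## Interface

Orientations are given as a unit quaternion [w, x, y, z].
In Python, from plant import ctrl, eyes gives the robot as it stands. Calls block until the motion is done:
- ctrl.move_pose(position, orientation): joint-space move of the TCP to a pose.
- ctrl.line_to(position, attitude=None, rate=0.15, force_limit=None): straight line of the TCP; attitude=None keeps the orientation; rate is the mean speed in m/s. With force_limit (N) it stops when the force on the tool has changed by that much, and returns True; else False.
- ctrl.set_joints(angles): joint-space move.
- ctrl.move_gripper(opening): opening from 0.0 (shut) to 1.0 (fully open); the grip force is fixed at half the most; returns when the fingers have stopped.
- ctrl.dwell(seconds).
- ctrl.inverse_kinematics(position, orientation): joint angles nearest the present ones, or None.
- eyes.get_image(name): name is "scene" or "side" or "wrist"; returns a dict with "image" (480x640x3 uint8, red, green, blue), "depth" (480x640 float32, m along the optical axis (not along the pixel's ray), 0 where there is no reading), "fx", "fy", "cx", "cy" (pixels), "R" (3x3) and "t" (3): a world point X has camera coordinates R X + t; the wrist camera has in their place "T_tool_cam" (4x4, takes a point from camera to tool coordinates, whose origin is the TCP and whose axes are the tool frame's). Camera axes: x right, y down, z forward; pixel columns grow to the right and rows downward; lengths in m; the calibration is good to about 2 mm. A picture is of the moment at which its call begins: read the wrist's pose just before it.
A pose or a line that the arm cannot do raises ctrl.IKError and nothing moves.
- ctrl.finish_job(): hands the job in, once; it reports no verdict.
Readings, each from a call of its own:
- ctrl.read_clock(): time.
- ctrl.read_joint_pos(): joint angles.
- ctrl.read_qd(): joint speeds.
- ctrl.read_tau(): joint torques, N m.
- ctrl.read_position(): TCP position.
- ctrl.read_ee_rot(): TCP orientation.
- ctrl.read_ft_force(): force on the tool from outside, world axes, zero at the start.
- ctrl.read_torque(): the same for the moment, N m.
- ctrl.read_opening(): opening from 0.0 (shut) to 1.0 (fully open).
Only numpy, scipy, OpenCV 4.12 (cv2) and the standard library are available. Lean on these libraries where they do the work, as an engineer would, in place of code of your own. Each camera call takes 0.05 s, during which the arm holds its last target.

## Working session

There is one attempt and no reset: what is moved stays moved. The work goes in short steps, each a Python script; the robot and the scene stay as the last script left them, time stands still between calls to the robot, and variables do not carry over. Pictures are saved under pics/ and viewed, and the job is handed in when it is done.

```bash
mkdir -p pics; ls; python3 - <<'E'
from plant import ctrl, eyes
import cv2,pickle
print(ctrl.read_clock(),ctrl.read_position(),ctrl.read_ee_rot(),ctrl.read_opening())
d={}
for n in ("scene","side"):
    d[n]=eyes.get_image(n); cv2.imwrite(f"pics/{n}0.png",d[n]["image"][:,:,::-1])
pickle.dump(d,open("d0.pkl","wb"))
print(ctrl.read_clock())
E
```

```text
pics
0.0 [ 0.26657209 -0.59234854  0.20678166] [-0.14795875 -0.69129522 -0.14879168  0.69143341] 1.0014387381633167
0.1
```

View pics/scene0.png

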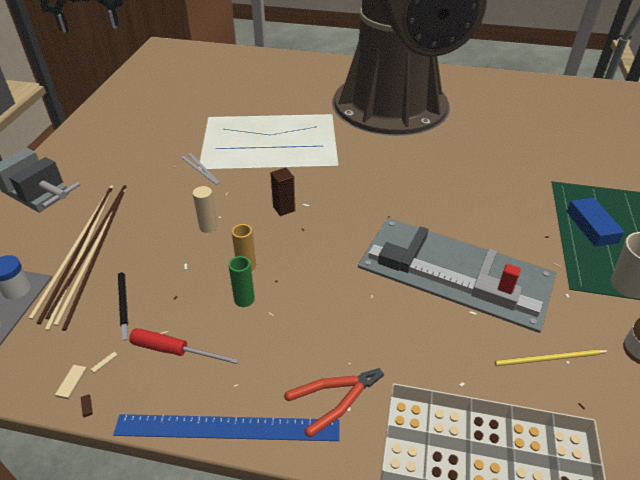

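View pics/side0.png

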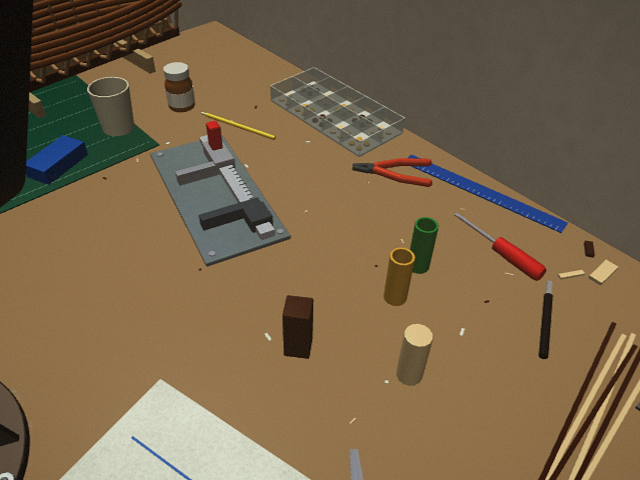

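The tube candidates are the brass one (scene ~(244,247), side ~(398,277)) and the green one (scene ~(242,281), side ~(424,245)). The brass one fits the task, since green is excluded. The rod is at scene (205,210), the block at (283,192) and the red tab at (510,278). I'll confirm with a crop and take measurements.

```bash
cat > h.py <<'E'
import numpy as np
def cloud(d):
    z=d["depth"]; v,u=np.mgrid[:480,:640]
    P=np.stack([(u-d["cx"])/d["fx"]*z,(v-d["cy"])/d["fy"]*z,z],-1)
    W=(P-np.asarray(d["t"]))@np.asarray(d["R"])   # R^T (P-t)
    W[z<=0]=np.nan
    return W
E
python3 - <<'E'
import pickle,cv2,numpy as np
from h import cloud
d=pickle.load(open("d0.pkl","rb"))
a=d["scene"]["image"][170:330,180:380]; b=d["scene"]["image"][210:335,350:560]
cv2.imwrite("pics/c1.png",np.vstack([cv2.resize(a,(500,400),interpolation=2)])[:,:,::-1])
cv2.imwrite("pics/c2.png",cv2.resize(b,None,fx=3.8,fy=3.8,interpolation=2)[:,:,::-1])
s=d["side"]["image"][110:280,140:300]
cv2.imwrite("pics/c3.png",cv2.resize(s,None,fx=3.5,fy=3.5,interpolation=2)[:,:,::-1])
import scipy.ndimage as nd
for n in d:
    W=cloud(d[n]); 
    c=np.asarray(d[n]["R"]).T@(-np.asarray(d[n]["t"])); print(n,"cam",c.round(3))
    m=(W[...,2]>0.079)&(W[...,2]<0.091)&(W[...,0]>0.2)&(W[...,0]<1)&(abs(W[...,1])<.7)
    L,k=nd.label(m)
    for i in range(1,k+1):
        q=L==i
        if q.sum()>25:
            vv,uu=np.where(q);p=W[q]
            print(n,q.sum(),"px",uu.mean().round(),vv.mean().round(),p.min(0).round(4),p.max(0).round(4),((p.min(0)+p.max(0))/2).round(4),d[n]["image"][q].mean(0).round())
E
```

```text
scene cam [1.233 0.074 0.697]
scene 246 px 282.0 175.0 [ 0.4251 -0.1793  0.0791] [ 0.4703 -0.1356  0.0879] [ 0.4477 -0.1575  0.0835] [70. 46. 35.]
scene 217 px 202.0 193.0 [ 0.5094 -0.3001  0.079 ] [ 0.544  -0.2656  0.0869] [ 0.5267 -0.2829  0.083 ] [201. 181. 142.]
scene 162 px 242.0 232.0 [ 0.5924 -0.1997  0.0791] [ 0.6266 -0.167   0.0874] [ 0.6095 -0.1833  0.0832] [155. 120.  63.]
scene 204 px 632.0 247.0 [0.4836 0.4239 0.0791] [0.5512 0.4515 0.0909] [0.5174 0.4377 0.085 ] [130. 122. 106.]
scene 189 px 239.0 265.0 [ 0.6637 -0.1807  0.079 ] [ 0.6995 -0.1474  0.0873] [ 0.6816 -0.164   0.0831] [ 51. 102.  58.]
scene 36 px 515.0 269.0 [0.5978 0.2438 0.079 ] [0.6112 0.2571 0.0816] [0.6045 0.2505 0.0803] [199.  57.  53.]
side cam [ 0.156 -0.497  0.633]
side 313 px 175.0 69.0 [0.6311 0.4256 0.079 ] [0.6785 0.4777 0.0888] [0.6548 0.4516 0.0839] [168. 166. 151.]
side 490 px 108.0 90.0 [0.4821 0.4214 0.079 ] [0.5554 0.4988 0.091 ] [0.5187 0.4601 0.085 ] [89. 84. 67.]
side 89 px 212.0 125.0 [0.5899 0.2334 0.0791] [0.6109 0.2591 0.0833] [0.6004 0.2462 0.0812] [178.  39.  31.]
side 249 px 426.0 226.0 [ 0.6617 -0.1812  0.079 ] [ 0.6983 -0.1487  0.0886] [ 0.68   -0.165   0.0838] [41. 80. 35.]
side 273 px 401.0 258.0 [ 0.5902 -0.2002  0.079 ] [ 0.6245 -0.1666  0.0886] [ 0.6073 -0.1834  0.0838] [136. 100.  37.]
side 679 px 297.0 308.0 [ 0.4218 -0.1799  0.0792] [ 0.4679 -0.1347  0.0891] [ 0.4449 -0.1573  0.0842] [65. 41. 25.]
side 589 px 417.0 336.0 [ 0.5073 -0.2994  0.079 ] [ 0.5418 -0.2665  0.0884] [ 0.5245 -0.2829  0.0837] [198. 175. 124.]
```

View pics/c1.png

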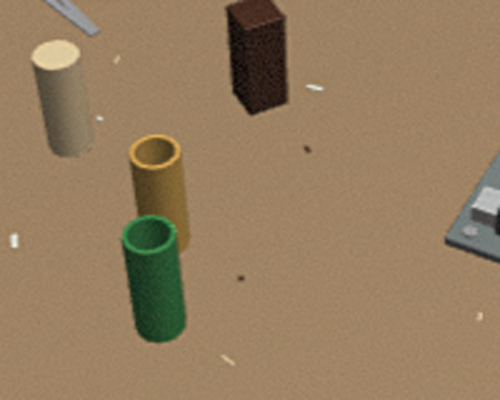

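View pics/c2.png

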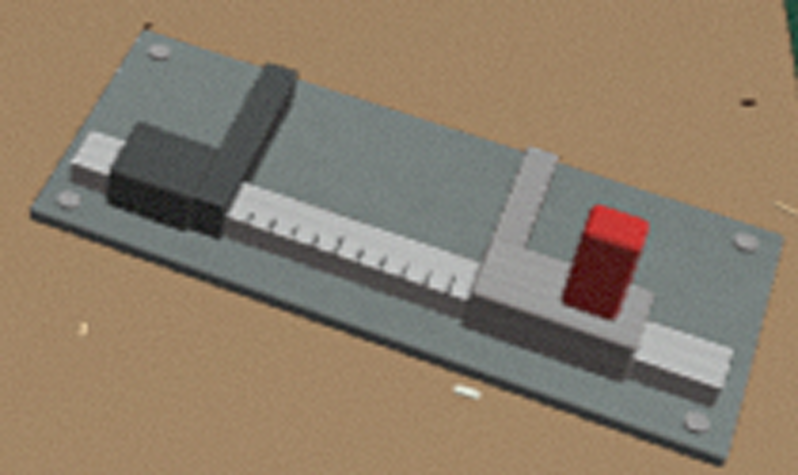

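View pics/c3.png

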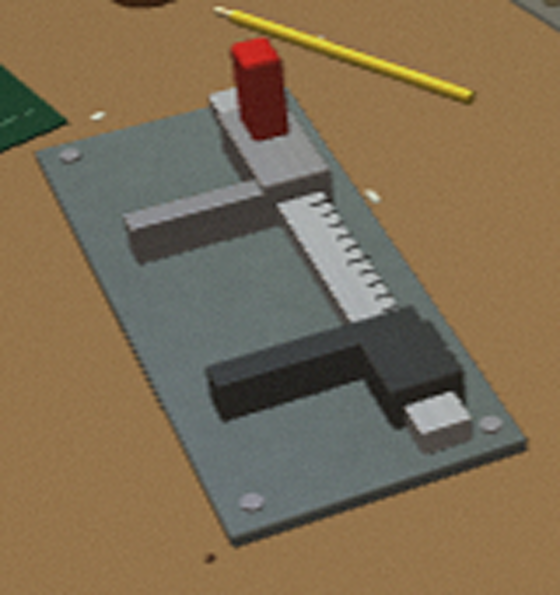

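```bash
python3 - <<'E'
import pickle,cv2,numpy as np
from h import cloud
d=pickle.load(open("d0.pkl","rb"))
# topdown color by height; x 0.4..0.75 rows, y 0..0.35 cols ; 0.7mm/px
out=[]
for n in d:
    W=cloud(d[n]); im=np.zeros((400,400,3),np.uint8)
    r=((W[...,0]-.38)*1000);c=((W[...,1]+.06)*1000)
    ok=np.isfinite(r)&(r>=0)&(r<400)&(c>=0)&(c<400)&(W[...,2]>-.01)&(W[...,2]<.1)
    # upsample by painting 3x3
    for dr in(-1,0,1):
        for dc in(-1,0,1):
            im[np.clip(r[ok].astype(int)+dr,0,399),np.clip(c[ok].astype(int)+dc,0,399)]=d[n]["image"][ok]
    out.append(im)
    # fits
    img=d[n]["image"].astype(int); z=W[...,2]
    reg=(W[...,0]>.4)&(W[...,0]<.7)&(W[...,1]>0)&(W[...,1]<.33)
    for nm,lo,hi in (("plate",.005,.011),("beam22",.0195,.0245),("jaw30",.0275,.032),("carr34",.0325,.037)):
        q=reg&(z>lo)&(z<hi); P=W[q][:,:2].astype(np.float32)
        (cx,cy),(w,h),a=cv2.minAreaRect(P); print(n,nm,len(P),round(cx,4),round(cy,4),round(w,4),round(h,4),round(a,2))
cv2.imwrite("pics/td.png",np.hstack(out)[:,:,::-1])
E
```

```text
scene plate 6521 0.5703 0.1853 0.3467 0.1831 74.14
scene beam22 1221 0.5499 0.1729 0.2898 0.1043 74.11
scene jaw30 1002 0.5463 0.1654 0.2331 0.1054 74.55
scene carr34 479 0.5583 0.1624 0.2323 0.08 74.96
side plate 6043 0.5501 0.1662 0.3275 0.2992 89.91
side beam22 953 0.5454 0.1731 0.2913 0.1027 74.27
side jaw30 750 0.5421 0.1627 0.2316 0.1029 75.53
side carr34 682 0.5436 0.1649 0.2335 0.1025 74.66
```

View pics/td.png

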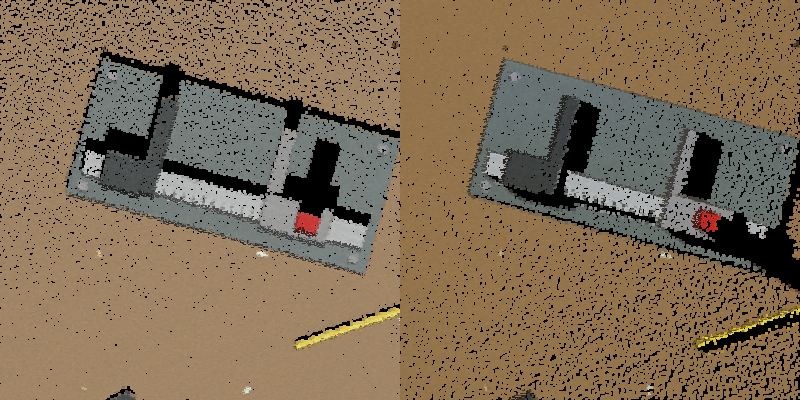

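```bash
python3 - <<'E'
import pickle,cv2,numpy as np
from h import cloud
d=pickle.load(open("d0.pkl","rb"))
for n in d:
    W=cloud(d[n]); z=W[...,2]; im=d[n]["image"].astype(int)
    reg=(W[...,0]>.4)&(W[...,0]<.7)&(W[...,1]>0)&(W[...,1]<.33)
    # plate edges incl. angle from scene: bin extremes
    for a in (15.4,15.8):
        t=np.radians(a); ex=np.array([np.cos(t),-np.sin(t)]); ey=np.array([np.sin(t),np.cos(t)])
        X=W[...,:2]@ex; Y=W[...,:2]@ey
        print(n,a,"origin-frame")
        q=reg&(z>.005)&(z<.011)
        for lo in np.arange(.05,.33,.05):
            s=q&(Y>lo)&(Y<lo+.02); 
            if s.sum()>30: print("  plate Y",lo.round(2),np.percentile(X[s],[1,99]).round(4))
        j=reg&(z>.0265)&(z<.0325)
        x0=np.nanmin(X[j]); print("  jaw30 xmin",x0.round(4),"max",np.nanmax(X[j]).round(4))
        for lo in np.arange(x0,x0+.07,.01):
            s=j&(X>=lo)&(X<lo+.01); dark=s&(im.sum(-1)<240)&(Y<.18); lt=s&(Y>.18)
            if dark.sum()>5 and lt.sum()>5: print("  x",round(lo,3),"fixed",np.percentile(Y[dark],[2,98]).round(4),"mov",np.percentile(Y[lt],[2,98]).round(4))
        b=reg&(z>.0195)&(z<.0245); s=b&(im.min(-1)>110); print("  beam X",np.percentile(X[s],[2,98]).round(4),s.sum())
        r=reg&(im[...,0]>120)&(im[...,1]<90)&(z>.077)&(z<.084); print("  tab X",np.percentile(X[r],[2,98]).round(4),"Y",np.percentile(Y[r],[2,98]).round(4),r.sum())
E
```

```text
scene 15.4 origin-frame
  plate Y 0.15 [0.4137 0.5515]
  plate Y 0.2 [0.4134 0.5519]
  plate Y 0.25 [0.4134 0.5508]
  plate Y 0.3 [0.4131 0.5518]
  jaw30 xmin 0.4284 max 0.5361
  beam X [0.5042 0.5281] 987
  tab X [0.508  0.5249] Y [0.3873 0.4091] 132
scene 15.8 origin-frame
  plate Y 0.15 [0.4134 0.55  ]
  plate Y 0.2 [0.4121 0.5505]
  plate Y 0.25 [0.4103 0.5494]
  plate Y 0.3 [0.4116 0.5496]
  jaw30 xmin 0.4267 max 0.5346
  beam X [0.5019 0.526 ] 987
  tab X [0.5052 0.5222] Y [0.3909 0.4127] 132
side 15.4 origin-frame
  plate Y 0.15 [0.4104 0.5472]
  plate Y 0.2 [0.4099 0.5474]
  plate Y 0.25 [0.4091 0.5478]
  plate Y 0.3 [0.41   0.5468]
  jaw30 xmin 0.4286 max 0.5325
  beam X [0.5027 0.5254] 570
  tab X [0.5048 0.5221] Y [0.3862 0.4084] 82
side 15.8 origin-frame
  plate Y 0.15 [0.4097 0.5462]
  plate Y 0.2 [0.4085 0.5459]
  plate Y 0.25 [0.4029 0.5461]
  plate Y 0.3 [0.4073 0.5445]
  jaw30 xmin 0.4262 max 0.531
  beam X [0.5006 0.5235] 570
  tab X [0.502  0.5194] Y [0.3898 0.412 ] 82
```

```bash
python3 - <<'E'
import pickle,cv2,numpy as np
from h import cloud
d=pickle.load(open("d0.pkl","rb"))
t=np.radians(15.4); ex=np.array([np.cos(t),-np.sin(t)]); ey=np.array([np.sin(t),np.cos(t)])
for n in d:
    W=cloud(d[n]); z=W[...,2]; X=W[...,:2]@ex; Y=W[...,:2]@ey
    for x0 in np.arange(.43,.5,.01):
        s=(X>x0)&(X<x0+.01)&(z>.0265)&(z<.0325)&(Y>.1)&(Y<.45)
        y=np.sort(Y[s]); 
        g=y[:-1][np.diff(y)>.02]; g2=y[1:][np.diff(y)>.02]
        print(n,x0.round(2),len(y),y[:1].round(4),[(p.round(4),q.round(4)) for p,q in zip(g,g2)],y[-1:].round(4))
        # Face points: z between .012,.026
        f=(X>x0)&(X<x0+.01)&(z>.012)&(z<.026)&(Y>.18)&(Y<.38)
        if f.sum()>8:
            yy=Y[f]; print("   face pts", np.median(yy[yy<.28]).round(4) if (yy<.28).any() else '', np.median(yy[yy>.28]).round(4) if (yy>.28).any() else '')
E
```

```text
scene 0.43 58 [0.2267] [(np.float64(0.2422), np.float64(0.3513))] [0.3647]
   face pts 0.2421 0.365
scene 0.44 69 [0.2266] [(np.float64(0.2423), np.float64(0.3516))] [0.3651]
scene 0.45 71 [0.2263] [(np.float64(0.2422), np.float64(0.3513))] [0.3648]
scene 0.46 70 [0.2268] [(np.float64(0.2426), np.float64(0.3513))] [0.3651]
scene 0.47 71 [0.2267] [(np.float64(0.2429), np.float64(0.3513))] [0.3653]
   face pts 0.2425 0.3652
scene 0.48 77 [0.2269] [(np.float64(0.2425), np.float64(0.3513))] [0.3651]
   face pts 0.2422 0.3653
scene 0.49 78 [0.188] [(np.float64(0.2426), np.float64(0.3519)), (np.float64(0.3857), np.float64(0.4132))] [0.4193]
scene 0.5 148 [0.1881] [(np.float64(0.2429), np.float64(0.3513)), (np.float64(0.3859), np.float64(0.4113))] [0.4212]
   face pts 0.2586 0.3164
side 0.43 91 [0.2248] [(np.float64(0.2437), np.float64(0.3489))] [0.3661]
   face pts 0.2271 0.3524
side 0.44 92 [0.2247] [(np.float64(0.2414), np.float64(0.3493))] [0.3646]
   face pts 0.2273 0.3515
side 0.45 81 [0.2253] [(np.float64(0.2445), np.float64(0.3503))] [0.3648]
   face pts 0.2269 0.352
side 0.46 86 [0.2253] [(np.float64(0.2426), np.float64(0.3502))] [0.3663]
   face pts 0.227 0.3518
side 0.47 84 [0.2254] [(np.float64(0.2423), np.float64(0.3495))] [0.3664]
   face pts 0.2273 0.3523
side 0.48 86 [0.2253] [(np.float64(0.2447), np.float64(0.3513))] [0.3672]
   face pts 0.2272 0.352
side 0.49 136 [0.1869] [(np.float64(0.2431), np.float64(0.3501))] [0.42]
   face pts 0.212 0.3518
side 0.5 99 [0.1861] [(np.float64(0.2428), np.float64(0.3496))] [0.3566]
   face pts 0.2595 0.3176
```

Measurements are consistent. Brass tube is at (0.608,-0.183). In a caliper frame yawed -15.4°, fixed face is at Y=0.2425, moving face at 0.351 (opening ≈0.108) and beam centre at X=0.515, so the seat is X=0.4675, Y=0.2925. Crop c1 shows the brass tube at (155,195), behind the green one at (153,280). I'll grasp it with the jaws perpendicular to the line joining the two tubes.

```bash
cat >> h.py <<'E'
from scipy.spatial.transform import Rotation as Ro
t=np.radians(15.4); ex=np.array([np.cos(t),-np.sin(t)]); ey=np.array([np.sin(t),np.cos(t)])
def W2(X,Y): return X*ex+Y*ey
SEAT=W2(.4675,.2925); TAB=W2(.515,.3978); TUBE=np.array([.608,-.1832])
def quat(deg):
    a=np.radians(deg); x=np.array([0,0,-1.]); y=np.array([np.cos(a),np.sin(a),0]); z=np.cross(x,y)
    q=Ro.from_matrix(np.stack([x,y,z],1)).as_quat(); return np.array([q[3],q[0],q[1],q[2]])
def P(xy,z): return np.array([xy[0],xy[1],z])
E
python3 - <<'E'
from plant import ctrl
from h import *
print(SEAT,TAB)
q=ctrl.read_ee_rot(); print(Ro.from_quat([q[1],q[2],q[3],q[0]]).as_matrix().round(2))
for n,p,z,angs in (("tube",TUBE,.042,(104,-76,90,-90)),("seat",SEAT,.05,(104,-76,90,74.6,-105.4)),("tab",TAB,.05,(-15.4,164.6,74.6,-105.4))):
    for a in angs:
        for zz in (z,z+.12):
            j=ctrl.inverse_kinematics(P(p,zz),quat(a)); print(n,a,zz,None if j is None else np.round(j,2))
E
```

```text
[0.52838977 0.15785042] [0.60214736 0.24675575]
[[-0.    0.41 -0.91]
 [ 0.   -0.91 -0.41]
 [-1.   -0.   -0.  ]]
tube 104 0.042 [-0.34  0.65  1.76 -0.    0.73 -2.16]
tube 104 0.162 [-0.34  0.51  1.68 -0.    0.96 -2.16]
tube -76 0.042 [-0.34  0.65  1.76 -0.    0.73  0.99]
tube -76 0.162 [-0.34  0.51  1.68 -0.    0.96  0.99]
tube 90 0.042 [-0.34  0.65  1.76 -0.    0.73 -1.91]
tube 90 0.162 [-0.34  0.51  1.68 -0.    0.96 -1.91]
tube -90 0.042 [-0.34  0.65  1.76 -0.    0.73  1.23]
tube -90 0.162 [-0.34  0.51  1.68 -0.    0.96  1.23]
seat 104 0.05 [ 0.24  0.56  1.96 -0.    0.63 -1.58]
seat 104 0.16999999999999998 [ 0.24  0.39  1.86 -0.    0.89 -1.58]
seat -76 0.05 [ 0.24  0.56  1.96 -0.    0.63  1.56]
seat -76 0.16999999999999998 [ 0.24  0.39  1.86 -0.    0.89  1.56]
seat 90 0.05 [ 0.24  0.56  1.96 -0.    0.63 -1.34]
seat 90 0.16999999999999998 [ 0.24  0.39  1.86 -0.    0.89 -1.34]
seat 74.6 0.05 [ 0.24  0.56  1.96 -0.    0.63 -1.07]
seat 74.6 0.16999999999999998 [ 0.24  0.39  1.86 -0.    0.89 -1.07]
seat -105.4 0.05 [ 0.24  0.56  1.96 -0.    0.63  2.07]
seat -105.4 0.16999999999999998 [ 0.24  0.39  1.86 -0.    0.89  2.07]
tab -15.4 0.05 [ 0.34  0.66  1.72 -0.    0.76  0.61]
tab -15.4 0.16999999999999998 [ 0.34  0.52  1.63 -0.    0.99  0.61]
tab 164.6 0.05 [ 0.34  0.66  1.72 -0.    0.76 -2.53]
tab 164.6 0.16999999999999998 [ 0.34  0.52  1.63 -0.    0.99 -2.53]
tab 74.6 0.05 [ 0.34  0.66  1.72 -0.    0.76 -0.96]
tab 74.6 0.16999999999999998 [ 0.34  0.52  1.63 -0.    0.99 -0.96]
tab -105.4 0.05 [ 0.34  0.66  1.72 -0.    0.76  2.18]
tab -105.4 0.16999999999999998 [ 0.34  0.52  1.63 -0.    0.99  2.18]
```

```bash
python3 - <<'E'
from plant import ctrl, eyes
from h import *
import cv2
q=quat(-76)
ctrl.move_pose(P(TUBE,.15),q); print(ctrl.read_clock())
ctrl.line_to(P(TUBE,.042),rate=.12); print(ctrl.read_clock(),ctrl.read_position())
ctrl.move_gripper(0.0); print(ctrl.read_clock(),ctrl.read_opening(),ctrl.read_ft_force())
ctrl.line_to(P(TUBE,.15),rate=.15); print(ctrl.read_clock(),ctrl.read_opening(),ctrl.read_ft_force())
for n in("scene","side"): cv2.imwrite(f"pics/{n}1.png",eyes.get_image(n)["image"][:,:,::-1])
E
```

```text
2.0333
3.0833 [ 0.60851743 -0.18341437  0.04269722]
3.6333 0.37534435508755926 [-0.21191151  0.92504995  7.34961172]
4.5 0.37490405817233075 [-0.28659272  0.3435926  -2.94621219]
```

View pics/side1.png

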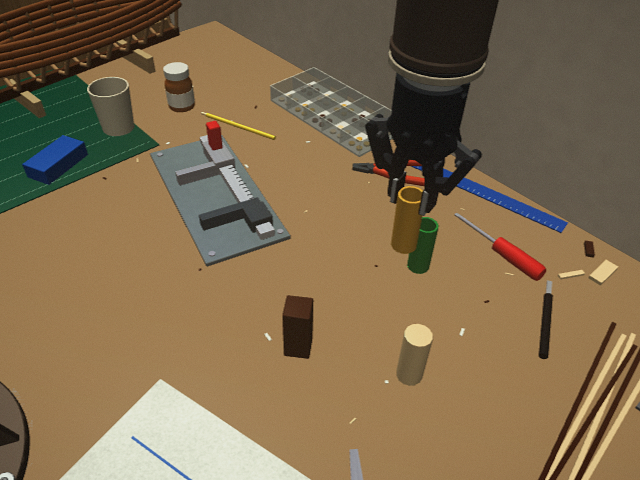

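The brass tube is held (side (406,220)), the green one is undisturbed, and the force reads about the tube's weight. Next I'll place it at the seat.

```bash
python3 - <<'E'
from plant import ctrl, eyes
from h import *
import cv2
q=quat(-76)
ctrl.move_pose(P(SEAT,.15),q); print(ctrl.read_clock(),ctrl.read_position())
ctrl.line_to(P(SEAT,.062),rate=.12)
r=ctrl.line_to(P(SEAT,.045),rate=.03,force_limit=5); print(r,ctrl.read_clock(),ctrl.read_position(),ctrl.read_ft_force())
for n in("scene","side"): cv2.imwrite(f"pics/{n}2.png",eyes.get_image(n)["image"][:,:,::-1])
E
python3 -c "
import cv2,numpy as np
a=cv2.imread('pics/scene2.png')[170:350,340:580];b=cv2.imread('pics/side2.png')[90:270,100:340]
cv2.imwrite('pics/c4.png',np.hstack([cv2.resize(x,(400,300),interpolation=2) for x in(a,b)]))"
```

```text
5.9167 [0.52901703 0.15709932 0.15002235]
True 7.2417 [0.52924324 0.15794251 0.05062232] [-0.76850867 -0.42906126  9.82341033]
```

View pics/c4.png

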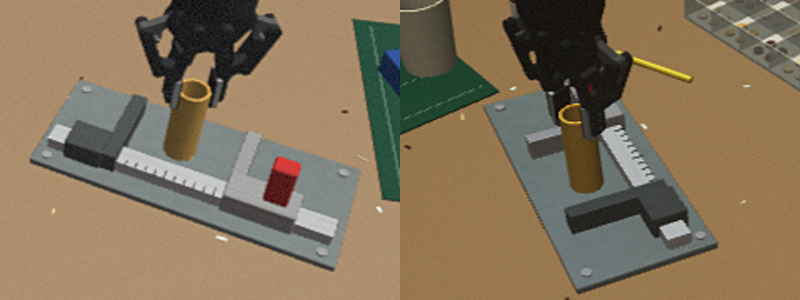

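The tube is on the plate: contact at z 0.0506, where it was expected. Both views show it upright between the jaws. I'll release it and check.

```bash
python3 - <<'E'
from plant import ctrl, eyes
from h import *
import cv2,pickle
ctrl.move_gripper(1.0); print(ctrl.read_clock(),ctrl.read_opening())
ctrl.line_to(P(SEAT,.15),rate=.12)
ctrl.move_pose(P(TAB,.16),quat(-15.4)); print(ctrl.read_clock(),ctrl.read_position())
d={}
for n in("scene","side"): d[n]=eyes.get_image(n);cv2.imwrite(f"pics/{n}3.png",d[n]["image"][:,:,::-1])
T=None
p,qq=ctrl.read_position(),ctrl.read_ee_rot(); w=eyes.get_image("wrist"); cv2.imwrite("pics/w3.png",w["image"][:,:,::-1])
pickle.dump((p,qq,w),open("w3.pkl","wb"))
for n in d:
    W=cloud(d[n]); X=W[...,:2]@ex;Y=W[...,:2]@ey;z=W[...,2]
    s=(z>.087)&(z<.098)&(abs(X-.4675)<.03)&(abs(Y-.2925)<.04)
    if s.sum()>10: print(n,s.sum(),X[s].min().round(4),X[s].max().round(4),Y[s].min().round(4),Y[s].max().round(4),z[s].max())
E
python3 - <<'E'
import cv2,numpy as np
a=cv2.imread('pics/scene3.png')[170:350,340:580];b=cv2.imread('pics/w3.png')
cv2.imwrite('pics/c5.png',np.hstack([cv2.resize(x,(400,300),interpolation=2) for x in(a,b)]))
E
```

```text
7.9083 0.9959135981811593
9.8333 [0.6014847  0.24633946 0.15926869]
scene 161 0.453 0.4866 0.2759 0.309 0.09484653648969694
side 207 0.4503 0.4832 0.2737 0.3091 0.09678165831092073
```

View pics/c5.png

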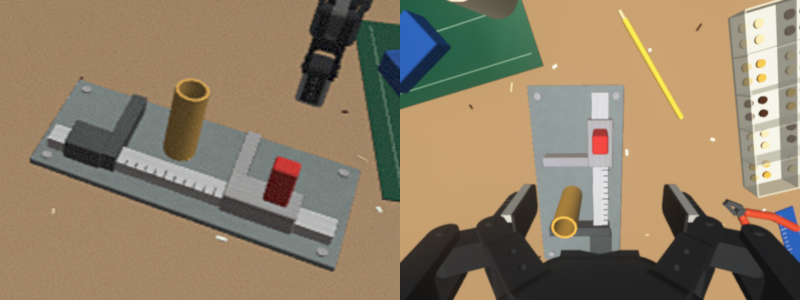

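The tube stands free at caliper (0.468, 0.292), on the seat. I'll refine the tab position from the wrist camera before gripping it.

```bash
python3 - <<'E'
import pickle
from h import *
p,q,w=pickle.load(open("w3.pkl","rb"))
z=w["depth"];v,u=np.mgrid[:480,:640]
C=np.stack([(u-w["cx"])/w["fx"]*z,(v-w["cy"])/w["fy"]*z,z,np.ones_like(z)],-1)
T=(C@np.asarray(w["T_tool_cam"]).T)[...,:3]
W=T@Ro.from_quat([q[1],q[2],q[3],q[0]]).as_matrix().T+p
im=w["image"].astype(int);X=W[...,:2]@ex;Y=W[...,:2]@ey
r=(im[...,0]>120)&(im[...,1]<90)&(z>0)&(W[...,2]>.07)&(W[...,2]<.09)&(abs(X-.515)<.04)&(abs(Y-.398)<.04)
print(r.sum(),np.percentile(X[r],[1,99]),np.percentile(Y[r],[1,99]),np.median(W[...,2][r]))
s=(abs(X-.4675)<.03)&(abs(Y-.2925)<.03)&(W[...,2]>.085)&(W[...,2]<.1)
print(s.sum(),X[s].min(),X[s].max(),Y[s].min(),Y[s].max())
for k in range(430,500,10):
    j=(X>k/1e3)&(X<k/1e3+.01)&(W[...,2]>.026)&(W[...,2]<.034)&(Y>.32)&(Y<.38)
    if j.sum()>5: print(k,Y[j].min().round(4),Y[j].max().round(4))
E
```

```text
751 [0.50607152 0.52415056] [0.38886387 0.41096484] 0.07896496313516167
801 0.45191065556864757 0.48565167958982575 0.2761844328591742 0.3101374878620635
430 0.3521 0.366
440 0.3524 0.366
450 0.3521 0.3662
460 0.3522 0.3659
470 0.3522 0.3663
480 0.3522 0.3662
490 0.3519 0.3799
```

```bash
python3 - <<'E'
from plant import ctrl, eyes
from h import *
q=quat(-15.4); T=W2(.5151,.3983)
ctrl.move_pose(P(T,.13),q)
ctrl.line_to(P(T,.044),rate=.1,force_limit=15); print(ctrl.read_clock(),ctrl.read_position(),ctrl.read_ft_force())
ctrl.move_gripper(0.0); f=ctrl.read_ft_force();print(ctrl.read_clock(),ctrl.read_opening(),f,"cx",f[:2]@ex,"cy",f[:2]@ey,ctrl.read_torque())
E
```

```text
11.2417 [0.60283385 0.24739149 0.04460049] [-0.00424464  0.06100348  0.0504004 ]
11.8583 0.21593420322379658 [-0.56544219 -0.65732994  4.76776318] cx -0.3705822283488064 cy -0.7838854024462227 [-0.12195158  0.18063024 -0.02247167]
```

```bash
python3 - <<'E'
from plant import ctrl, eyes
from h import *
import cv2
def rep(s,r=None):
    p=ctrl.read_position();f=ctrl.read_ft_force();print(s,r,round(ctrl.read_clock(),2),"X %.4f Y %.4f"%(p[:2]@ex,p[:2]@ey),"cx %.2f cy %.2f z %.1f"%(f[:2]@ex,f[:2]@ey,f[2]),"Tz %.3f"%ctrl.read_torque()[2])
rep("start")
for y,v in((.36,.05),(.345,.03),(.331,.03)):
    r=ctrl.line_to(P(W2(.5151,y),.044),rate=v,force_limit=12); rep(y,r)
for n in("scene","side"): cv2.imwrite(f"pics/{n}4.png",eyes.get_image(n)["image"][:,:,::-1])
a=cv2.imread('pics/scene4.png')[170:350,340:580];b=cv2.imread('pics/side4.png')[90:270,100:340]
cv2.imwrite('pics/c6.png',np.hstack([cv2.resize(x,(400,300),interpolation=2) for x in(a,b)]))
E
```

```text
start None 11.86 X 0.5152 Y 0.3984 cx -0.37 cy -0.78 z 4.8 Tz -0.022
0.36 False 12.78 X 0.5153 Y 0.3600 cx -0.31 cy -1.55 z 6.9 Tz -0.041
0.345 False 13.43 X 0.5154 Y 0.3454 cx -0.73 cy 0.67 z 6.7 Tz -0.057
0.331 False 14.04 X 0.5154 Y 0.3314 cx -0.33 cy 1.47 z 6.4 Tz -0.029
```

View pics/c6.png

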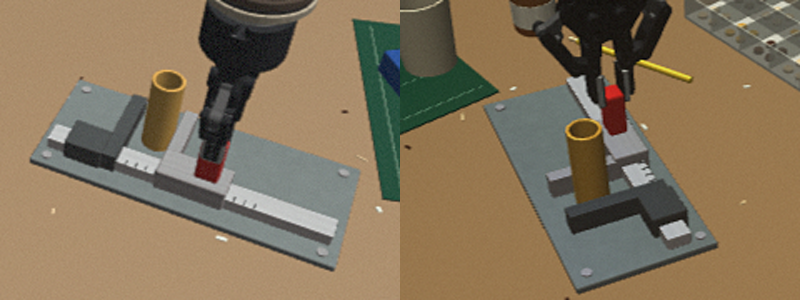

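The tube is still upright, and the jaw is square and pushing it. About 7 mm remains, so I'll creep in.

```bash
python3 - <<'E'
from plant import ctrl, eyes
from h import *
def rep(s,r=None):
    p=ctrl.read_position();f=ctrl.read_ft_force();print(s,r,round(ctrl.read_clock(),2),"X %.4f Y %.4f"%(p[:2]@ex,p[:2]@ey),"cx %.2f cy %.2f z %.1f"%(f[:2]@ex,f[:2]@ey,f[2]),"Tz %.3f"%ctrl.read_torque()[2]);return f[:2]@ey
rep(0)
y=.331
ctrl.line_to(P(W2(.5151,.3265),.044),rate=.02,force_limit=6); b=rep(1)
y=.3265
while y>.320:
    y-=.0005
    r=ctrl.line_to(P(W2(.5151,y),.044),rate=.01); f=rep(round(y,4),r)
    if f>7: break
E
```

```text
0 None 14.14 X 0.5154 Y 0.3314 cx -0.94 cy 1.53 z 6.0 Tz -0.023
1 None 14.52 X 0.5155 Y 0.3270 cx 0.14 cy 1.68 z 5.4 Tz -0.049
0.326 False 14.77 X 0.5155 Y 0.3267 cx -0.00 cy 3.20 z 5.7 Tz -0.077
0.3255 False 15.02 X 0.5156 Y 0.3263 cx -0.20 cy 2.92 z 5.8 Tz -0.047
0.325 False 15.27 X 0.5155 Y 0.3258 cx 0.20 cy 3.38 z 6.0 Tz -0.084
0.3245 False 15.52 X 0.5155 Y 0.3253 cx -0.02 cy 3.01 z 6.0 Tz -0.081
0.324 False 15.77 X 0.5156 Y 0.3248 cx -0.55 cy 3.21 z 5.0 Tz -0.060
0.3235 False 16.02 X 0.5155 Y 0.3243 cx -0.08 cy 3.08 z 5.3 Tz -0.091
0.323 False 16.27 X 0.5156 Y 0.3238 cx 0.13 cy 3.10 z 6.2 Tz -0.080
0.3225 False 16.52 X 0.5156 Y 0.3233 cx 0.54 cy 2.80 z 6.6 Tz -0.121
0.322 False 16.77 X 0.5156 Y 0.3228 cx 0.43 cy 3.48 z 6.1 Tz -0.079
0.3215 False 17.02 X 0.5156 Y 0.3223 cx -1.38 cy 3.15 z 6.3 Tz -0.077
0.321 False 17.27 X 0.5156 Y 0.3219 cx -1.07 cy 4.43 z 6.3 Tz -0.137
0.3205 False 17.52 X 0.5157 Y 0.3217 cx -0.03 cy 6.54 z 5.4 Tz -0.219
0.32 False 17.77 X 0.5158 Y 0.3215 cx -0.64 cy 8.69 z 5.3 Tz -0.211
```

Firm contact at tab Y≈0.322, with force rising from 3 to 8.7 N within 0.5 mm. I'll release, retreat and check.

```bash
python3 - <<'E'
from plant import ctrl, eyes
from h import *
import cv2,pickle
ctrl.move_gripper(1.0)
p=ctrl.read_position(); ctrl.line_to([p[0],p[1],.16],rate=.12)
ctrl.move_pose(P(W2(.5,.36),.2),quat(-15.4)); ctrl.dwell(.3)
p,qq=ctrl.read_position(),ctrl.read_ee_rot(); w=eyes.get_image("wrist"); cv2.imwrite("pics/w5.png",w["image"][:,:,::-1])
d={n:eyes.get_image(n) for n in("scene","side")}
pickle.dump((p,qq,w,d),open("w5.pkl","wb")); print(ctrl.read_clock(),ctrl.read_position(),ctrl.read_ft_force())
for n in d: cv2.imwrite(f"pics/{n}5.png",d[n]["image"][:,:,::-1])
a=cv2.imread('pics/scene5.png')[170:350,340:580];b=cv2.imread('pics/side5.png')[90:270,100:340]
cv2.imwrite('pics/c7.png',np.hstack([cv2.resize(x,(400,300),interpolation=2) for x in(a,b)]))
q=qq;z=w["depth"];v,u=np.mgrid[:480,:640]
C=np.stack([(u-w["cx"])/w["fx"]*z,(v-w["cy"])/w["fy"]*z,z,np.ones_like(z)],-1)
T=(C@np.asarray(w["T_tool_cam"]).T)[...,:3]
Ww=T@Ro.from_quat([q[1],q[2],q[3],q[0]]).as_matrix().T+p
for n,W in (("wrist",Ww),("scene",cloud(d["scene"])),("side",cloud(d["side"]))):
    X=W[...,:2]@ex;Y=W[...,:2]@ey;Z=W[...,2]
    s=(abs(X-.4675)<.03)&(abs(Y-.26)<.03)&(Z>.087)&(Z<.1)
    if s.sum()>9: print(n,"tube",X[s].min().round(4),X[s].max().round(4),Y[s].min().round(4),Y[s].max().round(4))
    for k in range(430,500,10):
        j=(X>k/1e3)&(X<k/1e3+.01)&(Z>.027)&(Z<.033)&(Y>.2)&(Y<.33); a=Y[j&(Y<.255)];b=Y[j&(Y>.265)]
        if len(a)>4 and len(b)>4: print(n,k,"fixed",a.min().round(4),a.max().round(4),"mov",b.min().round(4),b.max().round(4))
E
```

```text
20.3333 [0.57755086 0.21387522 0.19960589] [0.30218245 0.58217141 0.01932064]
wrist tube 0.4488 0.4813 0.2427 0.2769
wrist 430 fixed 0.2273 0.2438 mov 0.2762 0.2905
wrist 440 fixed 0.238 0.2427 mov 0.2654 0.2903
wrist 470 fixed 0.2281 0.2362 mov 0.2668 0.2903
wrist 480 fixed 0.2273 0.2435 mov 0.2765 0.29
wrist 490 fixed 0.2007 0.2436 mov 0.2761 0.3286
scene tube 0.4468 0.4837 0.2426 0.2757
scene 430 fixed 0.2264 0.2351 mov 0.2753 0.2895
scene 440 fixed 0.2261 0.2369 mov 0.2753 0.2895
scene 450 fixed 0.2265 0.2395 mov 0.2756 0.2891
scene 460 fixed 0.2266 0.2411 mov 0.2759 0.2895
scene 470 fixed 0.2265 0.2529 mov 0.265 0.2893
scene 480 fixed 0.2267 0.2547 mov 0.267 0.289
scene 490 fixed 0.2013 0.2426 mov 0.2752 0.3064
side tube 0.4463 0.4797 0.24 0.2763
side 430 fixed 0.2245 0.2436 mov 0.2742 0.2894
side 440 fixed 0.2241 0.2547 mov 0.2742 0.29
side 450 fixed 0.2245 0.2499 mov 0.2785 0.2917
side 480 fixed 0.2245 0.2429 mov 0.2742 0.289
side 490 fixed 0.2014 0.2416 mov 0.274 0.3122
```

View pics/c7.png

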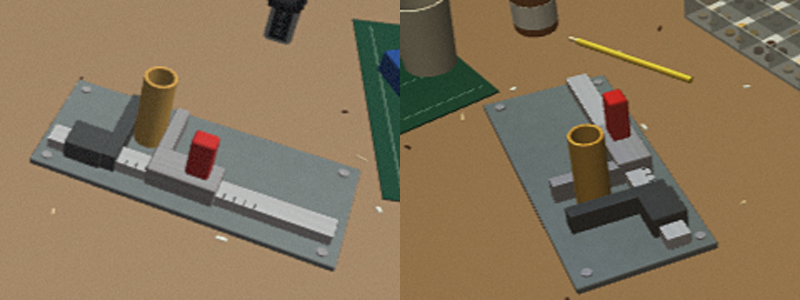

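View pics/w5.png

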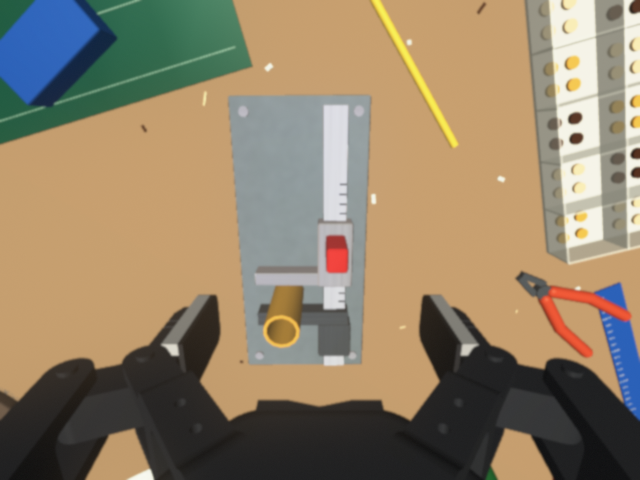

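```bash
python3 - <<'E'
import pickle
from h import *
from plant import ctrl
_,_,_,d=pickle.load(open("w5.pkl","rb"))
W=cloud(d["side"])
for n,c in(("rod",(.5245,-.2829)),("block",(.4449,-.1573)),("green",(.68,-.165))):
    s=(np.hypot(W[...,0]-c[0],W[...,1]-c[1])<.04)&(W[...,2]>.079)&(W[...,2]<.091);p=W[s];print(n,((p.min(0)+p.max(0))/2)[:2].round(4),"was",c)
ctrl.finish_job()
E
```

```text
rod [ 0.5248 -0.2827] was (0.5245, -0.2829)
block [ 0.4456 -0.1576] was (0.4449, -0.1573)
green [ 0.6793 -0.1645] was (0.68, -0.165)
the job is handed in; nothing more can be done
```

The brass tube is standing upright in the caliper, held between both jaws, and the job is handed in at about 20 s of the 46 s allowed.

- **Placing:** I stood the tube on the seat point and let go. The cameras then showed it free-standing within about 1 mm of the seat.
- **Closing:** I gripped the red tab and slid the jaw in slowly until the closing force reached about 9 N, then let go and backed away.
- **Jaw gap:** The last pictures put the gap at about 33 mm, against the 34 mm tube. That agrees within camera accuracy, and no gap shows on either side of the tube.
- **Jaw squareness:** The rear edge of the moving jaw is straight to within 0.5 mm along its length.
- **Tube position:** The tube ended about 2–3 mm off the seat along the jaw faces, towards the open side. It slid there with the jaw and stayed well inside the jaws.
- **Bystanders:** The rod, the block and the green tube are where they were, within 1 mm.

No check failed.

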